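Uncap and raise the panorama camera, and hold it up

ROBOT

A 7-joint arm with a two-finger parallel gripper is mounted at the origin on a cart in front of the work surface, level with it; the furniture and walls round the work are solid. World frame = base frame: x ahead of the robot, y to its left, z up, the work surface at z = 0. Lengths are in mm, angles in rad, forces in N, time in s.
With the tool pointing down it reaches from about 375 to 925 mm from the base axis. Payload 3.1 kg.
Tool frame: the origin (TCP) lies at the very end of the fingers, on their centre line; the grasp point (between the pads) lies 19 mm behind it; z points along the fingers, y is the direction in which the jaws open and shut (so a half turn about z gives the same grasp; the last joint's range is limited). The gripper opens to 85 mm and grips with 20 to 120 N. Pads are 22 mm wide; open, the fingers measure 114 mm over their backs; the gripper's body (76 mm by 85 mm) begins 54 mm behind the grasp point. The pads swing forward as they close: fully open they stand 13 mm farther back than shut.
Start: joints at [1.111, 0.383, 0.044, 1.598, -0.018, 1.161, -0.05], TCP at [230.092, -607.915, 231.269] pointing down, gripper open.
Joint ranges: [-2.61, 2.61], [-0.41, 2.15], [-1.48, 1.57], [0, 2.5], [-1.57, 4.71], [0.05, 1.97], [-2.85, 2.85]. Speed limits (rad/s): [2.79, 2.79, 3.14, 3.14, 3.14, 3.14, 3.14].

INTERFACE

Orientations are given as a unit quaternion [w, x, y, z].
In Python, from bench import ctrl gives the robot as it stands.
- The arm moves only by the shell command python3 -m inch 'ROWS' [FORCE]. ROWS is text: rows parted by semicolons, each of 7 numbers parted by spaces: the gripper's target within -1 to 1 (fully open at 1, half-way at 0, shut at -1), then the shift along the tool's x, y, z in m, then the turn, a rotation vector about the tool's x, y, z in rad. A call has 1 to 5 rows; each row is the pose to reach, as a shift and turn from the pose commanded when the call began, along the tool's axes at that moment; what a row does not reach only later rows make up. A row lasts 1/10 s, in which the tool goes at most 50 mm and 8.59 degrees, less where a joint would pass 70% of its speed; a pose out of reach is approached as far as the arm can. A call with a gripper value outside its range is refused whole. The fingers move at their own pace and stop on an object; FORCE is the grip in N (left out, the last holds). Time passes only in rows, so rows that repeat a pose let the fingers close. It gives the time, the measured TCP pose, the force and the opening at its end, in the units of the state.
- ctrl.get_state(): the state, without advancing time (a new reading comes with each control period).
- ctrl.get_image(name): name is "side" or "top" or "wrist"; returns (picture, depth): 420x560x3 uint8, blue, green, red; 420x560 float32, mm along the optical axis (not along the pixel's ray), 0 where there is no reading.
- ctrl.camera_info(name): a dict with "intrinsics" (3x3 intrinsics, pixels), "world_to_cam" (4x4, takes a point from world to camera coordinates); the wrist camera has in their place "hand_eye" (4x4, takes a point from camera to tool coordinates, whose origin is the TCP and whose axes are the flange's). Camera axes: x right, y down, z forward; pixel columns grow to the right and rows downward; lengths in mm; the calibration is good to about 2 mm. A picture is of the moment at which its call begins: read the wrist's pose just before it. camera_info takes no time and is no camera call.
- ctrl.sign_off(): hands the job in, once; it reports no verdict.
Trained networks look in the newest picture that a camera, given by its name, has taken for a name from the list of things; names that differ only in an ending like _2 or _b are one class to them, and where a whole thing is asked for, a point or a joint stands for the part that bears it (a point fixed in the world has none). Each returns a list of dicts, best first, with "p" (0 to 1); they miss things now and then, are a little off and sometimes report something else, mostly with a low value. They report only what shows in the picture. A call takes as long as a camera call.
- ctrl.cut_out(camera, thing): "pixels" (420x560 bool, what is visible of it) and "uv" ([column, row] in pixels, amid what is visible of it).
- ctrl.spot_point(camera, thing): "uv" ([column, row] in pixels: a listed point, or the origin of a listed thing).
The state is a dict: "time": time; "joints": joint angles; "joint_velocities": joint speeds; "joint_torque": joint torques, N m; "position": TCP position; "tool_rot": TCP orientation; "ft_force": force on the tool from outside, world axes, zero at the start; "moment": the same for the moment, N m; "width": finger opening in mm.
Only numpy, scipy, OpenCV 4.12 (cv2) and the standard library are available. Lean on these libraries where they do the work, as an engineer would, in place of code of your own. Each camera call takes 0.05 s, during which the arm holds its last target. There are 200 camera calls.

TASK

Get the panorama camera ready to photograph the paint rack. First take the orange lens cap off the camera and set it, open side down, flat in the round wooden dish; then press the red release button on the monopod all the way in, and pull the camera straight up past the first stop to the second stop, so that both sections are fully out. The monopod draws itself back in when let go, so finish while still holding the camera fully raised; leave the bottles, the pin box and the tin where they are.

Things in the scene. Friction and masses are not known exactly. Their poses are not given: they have to be found in the camera images.
- lens_cap: Loose orange lens cap, a cup upside down: 40 mm outer diameter, 28 mm high, inside 34 mm wide and 23 mm deep, about 25 g. Origin at the centre of its open underside, z up. It starts over the lens (28 mm wide, 18 mm high), rim on the camera's flat top, 158 mm above the stand's origin. Grip it across, fingertips at most 14 mm below its top, to stay above the dish's wall.
- cap_dish: Round wooden dish fixed to the top, 60 mm outer diameter, 14 mm high; its recess is 48 mm in diameter, and its floor is 4 mm above the origin. Origin at the centre of its underside. The cap set down properly has its origin 4 mm above the dish's origin.
- stand: The monopod, fixed to the top: round dark steel foot (110 mm diameter, 14 mm high), black column (38 mm) and grey collar (50 mm, top at 110 mm). Origin at the centre of the foot's underside, on the column's axis; z up. A grey arm reaches from the collar 85 mm along the stand's own -x axis and carries the red button. Its yaw varies.
- button_top (a point): Centre of the top of the red release button (26 mm diameter), 85 mm from the column's axis along the stand's -x and 112 mm above the stand's origin when not pressed. Pressed straight down with shut fingertips. The rim of its grey housing lies about 8 mm below the unpressed top.
- release_button (a joint): How far the release button is pressed (m): 0 out, 0.006 fully in. Moves against about 2.5 N of friction, has no spring and stays in where it is pushed. While it is out a bolt locks the telescope; from about 0.0045 on the telescope is free.
- camera_middle (a point): Middle of the camera, on its axis: upright black cylinder, 48 mm diameter, 44 mm high (22 mm above and below this point), the 28 mm wide lens standing 18 mm above its top. 136 mm above the stand's origin with the telescope in, 276 mm fully out. Grip it round the body from above, any yaw. When in, its underside is 4 mm above the grey collar.
- panorama_camera: The camera, fixed to the upper tube of the telescope (16 mm diameter). Origin at the centre of its underside, on the column's axis, 114 mm above the stand's origin with the telescope in and 254 mm fully out; z up.
- lower_section (a joint): How far the lower section of the telescope (25 mm tube) has come out of the column (m): 0 in, 0.070 at its stop. Its spring pulls it in with about 4 to 5 N plus the weight of 0.2 kg, so it starts out only after the upper section has reached its own stop (the first stop). The pull at the second stop is some 8 to 10 N.
- upper_section (a joint): How far the upper section with the camera has come out of the lower one (m): 0 in, 0.070 at its stop. This one comes out first and needs some 3 to 4 N; the first stop is at 0.070. A spring pulls it back.
- pin_box: Bystander: small loose plywood box, 54x84x29 mm, origin under its centre. Leave it.
- tip_tin: Bystander: loose flat teal tin, 70x98x30 mm, origin under its centre. Leave it.
- blue_bottle: Bystander: loose blue-violet squeeze bottle with a needle tip, 49x49x96 mm, origin under its centre. Leave it.
- slim_bottle: Bystander: loose slim light blue squeeze bottle with a needle tip, 32x31x109 mm, origin under its centre. Leave it.
- brown_bottle: Bystander: loose brown squeeze bottle with a needle tip, 50x49x99 mm, origin under its centre. Leave it.

How it is judged (in metres and radians):
On the way, in this order (a step that is already met when the one before it is completed fails the run):
1. the lens cap sits flat in the wooden dish, let go (horizontal distance between lens_cap and cap_dish below 0.007 m and z of lens_cap in the frame of cap_dish below 0.008 m and angle between lens_cap's own z axis and vertical below 0.1 rad and linear speed of lens_cap below 0.02 m/s and contact force between the fingers and lens_cap below 0.1 N), for 0.2 s.
2. the release button is pressed in (value of joint release_button above 0.0045 m), for 0.1 s.
3. both sections are out to the second stop, pulled by the fingers on the camera (value of joint each of lower_section, upper_section above 0.066 m and contact force between the fingers and panorama_camera above 2 N), for 0.3 s.
At the end, for the whole second after the job is handed in: Both sections are within 4 mm of their 70 mm stops, held still by the fingers on the camera; the button is in over 4 mm; the cap sits flat and untouched in the dish (within 7 mm of its centre, underside at most 8 mm above the dish's); no bystander has moved 30 mm (all of step 1 and all of step 3 and linear speed of panorama_camera below 0.02 m/s and value of joint release_button above 0.004 m and distance of each of pin_box, tip_tin, blue_bottle, slim_bottle, brown_bottle from where it was at the start of the episode below 0.03 m); the arm keeps its last pose, push and grip.
It fails at once if a bystander is knocked over or moved by 30 mm or more (distance of any of pin_box, tip_tin, blue_bottle, slim_bottle, brown_bottle from where it was at the start of the episode above 0.03 m or angle between any of pin_box, tip_tin, blue_bottle, slim_bottle, brown_bottle's own z axis and vertical above 0.5 rad).
It also fails if it takes over 61 s, if anything falls off the work surface, if the arm or the gripper's body presses on something with over 40 N, if the wrist force passes 120 N, or if a joint passes its speed limit or range.

## Working session

There is one attempt and no reset: what is moved stays moved. The work goes in short steps, Python scripts to look and compute and a shell command to move; the robot and the scene stay as the last step left them, time stands still between calls to the robot, and variables do not carry over. Pictures are saved under pics/ and viewed, on a budget of 10 in all, crops included, one or two more only if the job needs it, and the job is handed in when it is done.

```bash
mkdir -p pics; ls
cat > h.py <<'E'
import numpy as np, cv2
from bench import ctrl
from scipy.spatial.transform import Rotation as R
def rot(q): return R.from_quat([q[1],q[2],q[3],q[0]])
def T_cw(name, st):
    i=ctrl.camera_info(name)
    if 'world_to_cam' in i: return np.linalg.inv(np.array(i['world_to_cam']))
    T=np.eye(4); T[:3,:3]=rot(st['tool_rot']).as_matrix(); T[:3,3]=st['position']
    return T@np.array(i['hand_eye'])
def ray(name, st, uv):
    K=np.array(ctrl.camera_info(name)['intrinsics']); T=T_cw(name,st)
    d=T[:3,:3]@np.linalg.solve(K,[uv[0],uv[1],1.]); return T[:3,3],d
def at_z(name,st,uv,z):
    o,d=ray(name,st,uv); return o+d*(z-o[2])/d[2]
def cloud(name,st,dep,mask):
    K=np.array(ctrl.camera_info(name)['intrinsics']); T=T_cw(name,st)
    v,u=np.nonzero(mask&(dep>0)); z=dep[v,u]
    P=np.linalg.solve(K,np.stack([u*z,v*z,z])); return (T[:3,:3]@P).T+T[:3,3]
def tool(st,p): # world point -> tool frame (mm)
    return rot(st['tool_rot']).inv().apply(np.array(p)-st['position'])
E
python3 - <<'E'
from h import *
st=ctrl.get_state(); print({k:np.round(v,3) for k,v in st.items()})
ims=[]
for n in ['side','top']:
    im,d=ctrl.get_image(n); ims.append(im); print(n,T_cw(n,st)[:3].round(2).tolist())
    cv2.imwrite(f'pics/{n}0.png',im)
    for t in ['lens_cap','cap_dish','stand','pin_box','tip_tin','blue_bottle','slim_bottle','brown_bottle','release_button','panorama_camera']:
        r=ctrl.cut_out(n,t)
        if r:
            c=cloud(n,st,d,r[0]['pixels']); print(t,round(r[0]['p'],2),np.round(r[0]['uv']),len(c), c.min(0).round(), np.median(c,0).round(), c.max(0).round()) if len(c) else print(t,'nodepth')
    for t in ['button_top','camera_middle','stand','lens_cap','cap_dish']:
        r=ctrl.spot_point(n,t); print('spot',t,[(round(x['p'],2),np.round(x['uv'],1)) for x in r[:2]])
    np.save(f'pics/{n}0.npy',d)
cv2.imwrite('pics/both.png',cv2.resize(np.hstack(ims),(800,300)))
E
```

```text
pics
{'time': np.float64(0.0), 'joints': array([ 1.111,  0.384,  0.044,  1.6  , -0.018,  1.161, -0.05 ]), 'joint_velocities': array([ 0.   , -0.   , -0.001, -0.   ,  0.   , -0.   ,  0.002]), 'joint_torque': array([ 0.0000e+00, -4.3346e+01,  1.0240e+00, -2.4951e+01,  1.0000e-02,
        1.1000e-02,  0.0000e+00]), 'position': array([ 229.754, -607.012,  229.851]), 'tool_rot': array([-0.001,  0.984,  0.18 , -0.   ]), 'ft_force': array([-0.748, -0.283, -0.048]), 'moment': array([-0.039, -0.062, -0.001]), 'width': np.float64(85.721)}
side [[-0.95, -0.1, 0.29, 230.03], [-0.31, 0.33, -0.89, 874.92], [-0.01, -0.94, -0.34, 473.4]]
lens_cap 0.68 [255. 207.] 258 [ 529. -231.   73.] [544. 108. 179.] [702. 116. 189.]
cap_dish 0.66 [327. 231.] 221 [ 395. -242.   -0.] [ 424. -174.    9.] [ 459. -142.   17.]
stand 0.79 [257. 254.] 1909 [ 459. -166.    1.] [536. 115.  65.] [623. 160. 160.]
pin_box 0.63 [270. 216.] 225 [ 597. -272.    0.] [ 615. -214.   25.] [ 655. -181.   32.]
tip_tin 0.83 [265. 353.] 2411 [373. 287.  -1.] [412. 394.  31.] [459. 432.  35.]
blue_bottle 0.38 [244. 227.] 54 [ 572. -142.
[... 1105 characters left out ...]
 373.  30.] [454. 424.  40.]
blue_bottle 0.46 [310. 154.] 188 [ 622. -125.   20.] [ 641. -102.   49.] [667. -81.  96.]
slim_bottle 0.6 [186. 157.] 101 [632. 263.   7.] [643. 274.  64.] [659. 290. 107.]
brown_bottle 0.65 [398. 234.] 254 [ 381. -398.   -7.] [ 404. -368.   45.] [ 431. -349.   97.]
release_button 0.52 [230. 209.] 58 [468. 126. 102.] [477. 138. 111.] [489. 151. 119.]
panorama_camera 0.63 [252. 188.] 27 [527.  69. 131.] [533.  77. 154.] [551. 100. 162.]
spot button_top [(0.62, array([228.6, 210.6]))]
spot camera_middle [(0.4, array([246.1, 184.3]))]
spot stand [(0.93, array([247.6, 185.9]))]
spot lens_cap [(0.74, array([242.2, 184.7]))]
spot cap_dish [(0.5, array([331.2, 225.9]))]
```

View pics/both.png

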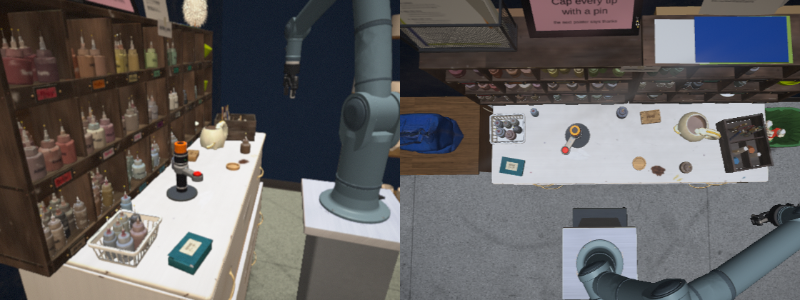

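Run:
```python
from h import *
st=ctrl.get_state()
for t,uv,z in [('cap',(242.2,184.7),158),('cap top',(243,180),186),('stand',(247.6,185.9),0),('button',(228.6,210.6),112),('dish',(331.2,225.9),4)]: print(t,at_z('top',st,uv,z).round())
print('side',at_z('side',st,(253.3,212),158),at_z('side',st,(276.7,238.1),112),at_z('side',st,(326.6,236.2),4))
print(ctrl.camera_info('wrist')['hand_eye'])
```

```text
cap [545. 102. 158.]
cap top [555.  98. 186.]
stand [561.  96.   0.]
button [475. 145. 112.]
dish [ 433. -165.    4.]
side [547.63158768  95.80556882 158.        ] [481.08780486 123.42285547 112.        ] [ 418.47758475 -158.25085758    4.        ]
[[-5.68683246e-04 -9.51020713e-01 -3.09126642e-01  7.92150603e+01]
 [ 9.99999392e-01 -2.48798896e-04 -1.07421992e-03 -4.64847136e-01]
 [ 9.44695028e-04 -3.09127065e-01  9.51020276e-01 -1.42498166e+02]
 [ 0.00000000e+00  0.00000000e+00  0.00000000e+00  1.00000000e+00]]
```

The side view (left) shows the stand at about (180,175) and the dish at (232,165). In the top view (right) the stand is at (575,132), with its button to the lower left, and the dish is at (640,163). The networks agree: stand ≈ (550,97), button ≈ (478,137), dish ≈ (425,-163). I'll move toward the dish first.

```bash
python3 -m inch '1 0.034 -0.0345 -0.005 0 0 -0.14; 1 0.068 -0.069 -0.01 0 0 -0.28; 1 0.102 -0.1035 -0.015 0 0 -0.42; 1 0.136 -0.138 -0.02 0 0 -0.56; 1 0.17 -0.172 -0.025 0 0 -0.7'
python3 - <<'E'
from h import *
st=ctrl.get_state(); print('to dish, tool axes',tool(st,[425,-163,260]),'yaw x',rot(st['tool_rot']).apply([1,0,0]))
E
```

```text
time: 2.1
position: [328.8, -385.1, 256.7]
tool_rot: [0.0, 0.861, 0.509, 0.0]
ft_force: [0.4, -0.4, -0.0]
width: 85.2
to dish, tool axes [240.94662827 -22.83547193  -3.38315557] yaw x [ 4.82383426e-01  8.75960108e-01 -3.47414697e-04]
```

```bash
python3 -m inch '1 0.048 -0.005 0 0 0 -0.14; 1 0.096 -0.009 0 0 0 -0.28; 1 0.144 -0.014 0 0 0 -0.42; 1 0.192 -0.018 0 0 0 -0.56; 1 0.24 -0.023 0 0 0 -0.7'
python3 - <<'E'
from h import *
print(ctrl.camera_info('wrist')['intrinsics'])
st=ctrl.get_state(); im,d=ctrl.get_image('wrist'); cv2.imwrite('pics/w1.png',im)
print(st['position'],rot(st['tool_rot']).apply([1,0,0]))
r=ctrl.cut_out('wrist','cap_dish')
for x in r: 
    c=cloud('wrist',st,d,x['pixels']); print(x['p'],x['uv'],len(c),c.min(0),np.median(c,0),c.max(0))
for x in ctrl.spot_point('wrist','cap_dish'): print(x,at_z('wrist',st,x['uv'],0))
m=(d>0); c=cloud('wrist',st,d,m); t=c[(c[:,2]>10.5)&(c[:,2]<18)&(np.linalg.norm(c[:,:2]-[428,-163],axis=1)<60)]
print(len(t)); (x,y),rr=cv2.minEnclosingCircle(t[:,:2].astype(np.float32)); print(x,y,rr)
E
```

```text
time: 2.6
position: [425.6, -164.4, 256.8]
tool_rot: [0.001, 0.634, 0.773, -0.0]
ft_force: [0.6, 0.1, 0.4]
width: 85.2
[[375.12939111   0.         279.19931446]
 [  0.         375.12939111 209.23690724]
 [  0.           0.           1.        ]]
[ 425.63939391 -164.40288745  256.75351351] [-0.19519513  0.98076374 -0.00115663]
0.7 [273.7, 177.9] 2454 [ 395.91067562 -204.03532819   -1.25235499] [ 424.55914285 -174.97070245    4.64564814] [ 456.18023868 -144.80360016   16.44195425]
{'uv': [273.6, 174.0], 'p': 0.75} [ 421.49929197 -175.08066049    0.        ]
897
424.6733703613281 -174.6194305419922 29.823091506958008
```

View pics/w1.png

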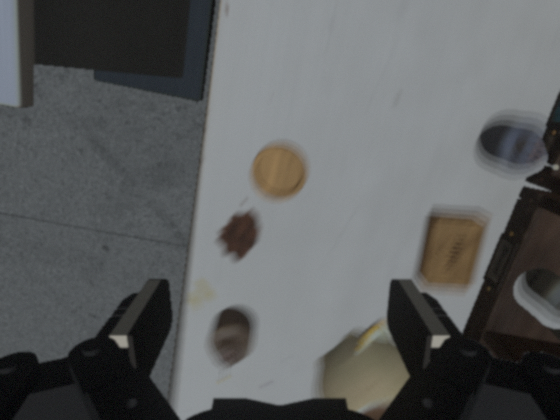

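The dish is the tan disc at about (279,171), but the picture is blurred because the arm was still moving. I'll re-measure it at rest on the way back with the cap. Next is the stand.

```bash
python3 -m inch '1 0.039 0.029 0 0 0 -0.145; 1 0.078 0.058 0 0 0 -0.29; 1 0.116 0.086 0 0 0 -0.435; 1 0.155 0.115 0 0 0 -0.58; 1 0.193 0.144 0 0 0 -0.725'
python3 - <<'E'
from h import *
st=ctrl.get_state(); print('to stand, tool axes',tool(st,[550,97,256]),'yaw x',rot(st['tool_rot']).apply([1,0,0]))
E
```

```text
time: 3.25
position: [530.7, 50.2, 256.4]
tool_rot: [0.001, 0.321, 0.947, -0.001]
ft_force: [0.9, 0.1, -0.7]
width: 85.7
to stand, tool axes [13.10686189 48.94069626  0.35735362] yaw x [-0.79425716  0.60758036 -0.00128989]
```

```bash
python3 -m inch '1 0.012 0.045 0 0 0 -0.145; 1 0.013 0.049 0 0 0 -0.145; 1 0.013 0.049 0 0 0 -0.145; 1 0.013 0.049 0 0 0 -0.145; 1 0.013 0.049 0 0 0 -0.145'
python3 - <<'E'
from h import *
st=ctrl.get_state(); im,d=ctrl.get_image('wrist'); cv2.imwrite('pics/w2.png',im)
print(st['position'],rot(st['tool_rot']).apply([1,0,0]), np.abs(st['joint_velocities']).max(), st['joints'].round(2) if hasattr(st['joints'],'round') else st['joints'])
for t in ['lens_cap','release_button','panorama_camera']:
  for x in ctrl.cut_out('wrist',t)[:1]:
    c=cloud('wrist',st,d,x['pixels']); zt=np.percentile(c[:,2],90); top=c[c[:,2]>zt-6]
    print(t,x['p'],x['uv'],len(c),'ztop',zt,'circ',cv2.minEnclosingCircle(top[:,:2].astype(np.float32)))
for t,z in [('button_top',112),('lens_cap',158),('stand',0),('camera_middle',136)]:
  for x in ctrl.spot_point('wrist',t)[:2]: print(t,x,at_z('wrist',st,x['uv'],z))
E
```

```text
time: 3.75
position: [549.2, 94.3, 255.9]
tool_rot: [-0.0, 0.255, 0.967, -0.001]
ft_force: [0.5, 0.6, -0.6]
width: 85.8
[549.21176999  94.26257302 255.90002106] [-8.70376862e-01  4.92386013e-01 -3.63576714e-04] 0.006598584393588598 [ 0.37  0.26 -0.7   1.77  0.18  1.18  0.66]
lens_cap 0.98 [278.4, 220.6] 3577 ztop 186.7980869326932 circ ((549.4215087890625, 94.67343139648438), 19.807811737060547)
panorama_camera 0.84 [279.8, 182.5] 1460 ztop 158.14759204795203 circ ((549.0963134765625, 94.87168884277344), 23.856624603271484)
button_top {'uv': [284.2, 79.2], 'p': 0.8} [476.72137378 139.56387944 112.        ]
lens_cap {'uv': [279.0, 212.7], 'p': 0.7} [549.89377268  93.90570921 158.        ]
stand {'uv': [280.0, 165.5], 'p': 0.84} [549.60882174  94.89557221   0.        ]
```

View pics/w2.png

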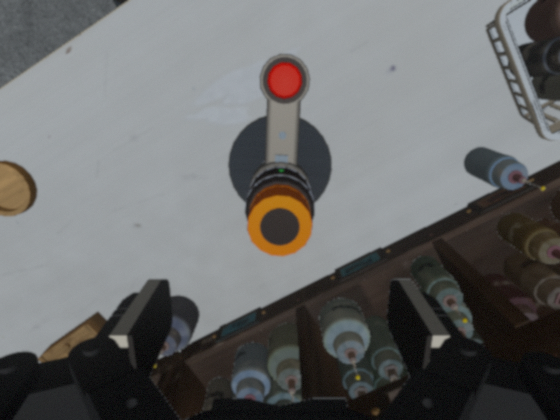

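The arm is still in this picture. The cap is at px (279,225), the button at (285,79), and the dish at the left edge (12,188). Cap and camera circle fits agree at (549.4,94.7), so I'll go down and grip the cap.

```bash
python3 -m inch '1 0 0 0.045 0 0 0; 1 0 0 0.084 0 0 0; 1 0 0 0.084 0 0 0; 1 0 0 0.084 0 0 0; 0.3 0 0 0.084 0 0 0' 35
python3 -m inch '-1 0 0 0 0 0 0; -1 0 0 0 0 0 0; -1 0 0 0 0 0 0; -1 0 0 0 0 0 0; -1 0 0 0 0 0 0' 35
```

```text
time: 4.65
position: [551.1, 98.3, 174.7]
tool_rot: [0.002, 0.252, 0.968, 0.001]
ft_force: [1.2, 0.3, 0.8]
width: 73.1
time: 5.15
position: [550.2, 97.1, 174.3]
tool_rot: [0.001, 0.252, 0.968, -0.0]
ft_force: [-1.6, -1.8, 5.7]
width: 37.9
```

```bash
python3 -m inch '-1 0 0 0 0 0 0; -1 0 0 -0.02 0 0 0; -1 0 0 -0.045 0 0 0; -1 0 0 -0.07 0 0 0; -1 0 0 -0.085 0 0 0'
python3 - <<'E'
from h import *
st=ctrl.get_state(); im,d=ctrl.get_image('wrist'); cv2.imwrite('pics/w3.png',im)
for t in ['lens_cap','cap_dish']:
  for x in ctrl.cut_out('wrist',t)[:1]:
    c=cloud('wrist',st,d,x['pixels']); zt=np.percentile(c[:,2],90); top=c[c[:,2]>zt-6]
    m=cv2.minEnclosingCircle(top[:,:2].astype(np.float32)); print(t,x['p'],x['uv'],len(c),'ztop',zt,'circ',m, tool(st,[*m[0],zt]))
E
```

```text
time: 5.65
position: [550.4, 98.1, 260.0]
tool_rot: [0.002, 0.252, 0.968, 0.001]
ft_force: [0.7, 1.0, -0.6]
width: 38.2
lens_cap 0.63 [276.9, 286.6] 8582 ztop 272.17355841312065 circ ((551.032470703125, 98.02938079833984), 20.363943099975586) [ -0.60504938   0.28136968 -12.16036384]
cap_dish 0.6 [11.2, 190.3] 1472 ztop 13.862289214549135 circ ((426.4287109375, -171.1734619140625), 29.413129806518555) [ -22.34599207 -296.09932424  245.53479512]
```

View pics/w3.png

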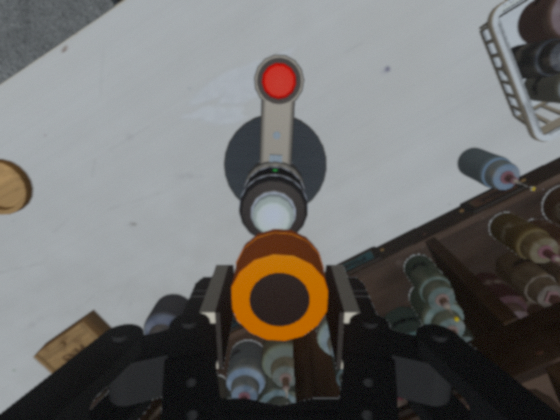

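The cap is lifted, held level between the pads at px (277,290), and the lens is bare at (273,212). Now over to the dish.

```bash
python3 -m inch '-1 -0.004 -0.049 0 0 0 0; -1 -0.008 -0.098 0 0 0 0; -1 -0.012 -0.147 0 0 0 0; -1 -0.016 -0.196 0 0 0 0; -1 -0.02 -0.245 0 0 0 0'
python3 -m inch '-1 -0.002 -0.045 0.04 0 0 0; -1 -0.002 -0.051 0.08 0 0 0; -1 -0.002 -0.051 0.11 0 0 0; -1 -0.002 -0.051 0.11 0 0 0; -1 -0.002 -0.051 0.11 0 0 0'
cat > d.py <<'E'
from h import *
sts=[]; 
for k in range(2):
    st=ctrl.get_state(); sts.append(st); im,d=ctrl.get_image('wrist')
    for t in ['lens_cap','cap_dish']:
      for x in ctrl.cut_out('wrist',t)[:1]:
        c=cloud('wrist',st,d,x['pixels']); zt=np.percentile(c[:,2],90); top=c[c[:,2]>zt-6]
        m=cv2.minEnclosingCircle(top[:,:2].astype(np.float32)); print(t,round(x['p'],2),'z',zt.round(1),'r',round(m[1],1),'world',np.round(m[0],1),'tool', tool(st,[*m[0],zt]).round(1))
    for x in ctrl.spot_point('wrist','cap_dish')[:1]: print('spot',at_z('wrist',st,x['uv'],0).round(1))
    print(st['position'].round(1))
cv2.imwrite('pics/w4.png',im)
E
python3 d.py
```

```text
time: 6.3
position: [444.9, -127.6, 255.6]
tool_rot: [-0.001, 0.252, 0.968, 0.0]
ft_force: [0.9, -0.0, -0.7]
width: 38.2
time: 6.8
position: [423.4, -170.8, 146.5]
tool_rot: [-0.001, 0.252, 0.968, 0.001]
ft_force: [-0.1, -0.9, 0.8]
width: 38.4
lens_cap 0.87 z 158.8 r 20.1 world [ 424.  -170.5] tool [ -0.4   0.5 -12.3]
cap_dish 0.8 z 14.0 r 29.9 world [ 424.5 -174.5] tool [ -3.2  -2.7 132.5]
spot [ 423.8 -179.5    0. ]
[ 423.4 -170.8  146.5]
lens_cap 0.7 z 161.4 r 20.4 world [ 427.  -171.2] tool [ -0.6   0.8 -12.2]
cap_dish 0.6 z 14.0 r 29.8 world [ 424.4 -174.6] tool [  0.6  -3.5 135.2]
spot [ 424.4 -177.2    0. ]
[ 426.1 -171.6  149.2]
```

```bash
python3 -m inch '-1 -0.001 -0.004 0.045 0 0 0; -1 -0.001 -0.004 0.08 0 0 0; -1 -0.001 -0.004 0.1 0 0 0; -1 -0.001 -0.004 0.1 0 0 0; -1 -0.001 -0.004 0.1 0 0 0'
python3 -m inch '-1 0 0 0 0 0 0; -1 0 0 0 0 0 0; -1 0 0 0 0 0 0'
python3 d.py
```

```text
time: 7.7
position: [423.5, -175.5, 47.7]
tool_rot: [0.0, 0.252, 0.968, 0.0]
ft_force: [0.1, -0.4, 0.1]
width: 38.5
time: 8.0
position: [424.0, -176.0, 48.5]
tool_rot: [0.001, 0.252, 0.968, -0.0]
ft_force: [0.3, 0.6, -1.3]
width: 38.6
lens_cap 0.85 z 60.7 r 20.3 world [ 424.9 -175.8] tool [ -0.7   0.6 -12.2]
cap_dish 0.6 z 14.1 r 29.7 world [ 424.1 -174.4] tool [ 0.8  1.4 34.4]
spot [ 424.5 -175.9    0. ]
[ 424.  -176.    48.5]
lens_cap 0.74 z 59.9 r 20.7 world [ 423.4 -176.2] tool [ -0.4  -0.3 -12.2]
cap_dish 0.76 z 14.2 r 29.5 world [ 423.6 -174.6] tool [ 0.3  1.2 33.5]
spot [ 424.7 -176.6    0. ]
[ 423.2 -175.7   47.7]
```

View pics/w4.png

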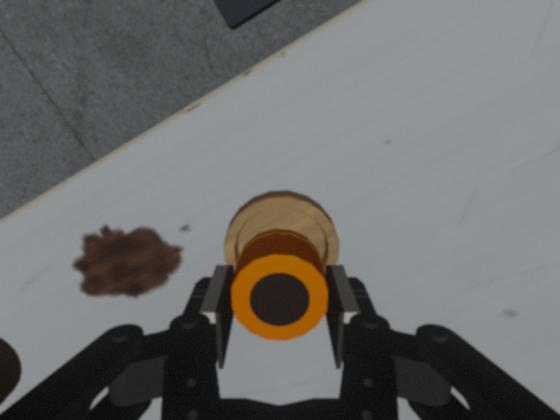

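The cap hovers over the dish, with the dish rim showing evenly around it at px (281,240). The remaining offset is about 1 mm, so I'll lower it.

```bash
python3 -m inch '-1 0.001 0.001 0.01 0 0 0; -1 0.001 0.001 0.018 0 0 0; -1 0.001 0.001 0.024 0 0 0; -1 0.001 0.001 0.027 0 0 0; -1 0.001 0.001 0.027 0 0 0'
python3 -m inch '-1 0 0 0.001 0 0 0; -1 0 0 0.001 0 0 0'
```

```text
time: 8.9
position: [421.6, -173.7, 20.5]
tool_rot: [-0.002, 0.252, 0.968, -0.0]
ft_force: [-3.7, 1.5, 10.5]
width: 38.2
time: 9.1
position: [421.6, -173.7, 20.4]
tool_rot: [-0.002, 0.252, 0.968, -0.001]
ft_force: [-6.2, 1.7, 17.7]
width: 38.0
```

```bash
python3 -m inch '-1 0 0 -0.001 0 0 0; 0.4 0 0 -0.001 0 0 0; 0.4 0 0 -0.001 0 0 0; 0.4 0 0 -0.001 0 0 0; 0.4 0 0 -0.001 0 0 0'
python3 -m inch '0.4 0 0 -0.03 0 0 0; 0.4 0 0 -0.07 0 0 0; 0.4 0 0 -0.115 0 0 0; 0.4 0 0 -0.13 0 0 0; 0.4 0 0 -0.13 0 0 0'
python3 d.py
```

```text
time: 9.6
position: [422.5, -174.2, 20.0]
tool_rot: [-0.0, 0.252, 0.968, 0.0]
ft_force: [-0.0, -0.4, -0.1]
width: 59.9
time: 10.1
position: [425.2, -175.2, 153.3]
tool_rot: [0.003, 0.252, 0.968, -0.001]
ft_force: [0.9, -0.9, -0.0]
width: 59.8
lens_cap 0.63 z 32.9 r 20.1 world [ 422.9 -173.7] tool [  3.6   0.3 120.3]
cap_dish 0.6 z 14.4 r 29.8 world [ 424.4 -174.6] tool [  2.    0.2 138.8]
[ 425.2 -175.2  153.3]
lens_cap 0.64 z 32.9 r 19.9 world [ 422.8 -173.6] tool [ -1.9   0.9 115.7]
cap_dish 0.78 z 14.5 r 29.9 world [ 424.5 -174.5] tool [ -3.8   0.9 134.1]
[ 421.1 -173.7  148.6]
```

View pics/w4.png

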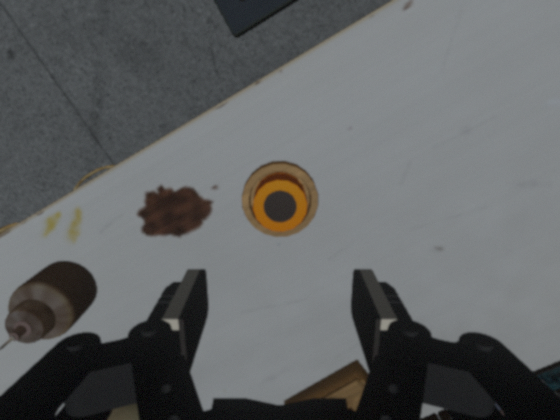

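The cap sits flat in the dish at px (280,204), about 2 mm off centre, with its top at z≈33. Now to the button with the fingers shut.

```bash
python3 -m inch '-1 0.01 0.02 -0.04 0 0 0; -1 0.022 0.065 -0.06 0 0 0; -1 0.038 0.112 -0.06 0 0 0; -1 0.054 0.159 -0.06 0 0 0; -1 0.07 0.206 -0.06 0 0 0'
python3 -m inch '-1 0.016 0.047 0 0 0 0; -1 0.036 0.094 0 0 0 0; -1 0.036 0.094 0 0 0 0; -1 0.036 0.094 0 0 0 0; -1 0.036 0.094 0 0 0 0'
cat > b.py <<'E'
from h import *
for k in range(2):
    st=ctrl.get_state(); im,d=ctrl.get_image('wrist')
    red=(im[:,:,2]>150)&(im[:,:,1]<70)&(im[:,:,0]<70)
    c=cloud('wrist',st,d,red); c=c[(c[:,2]>95)&(c[:,2]<125)]
    if len(c):
        zt=np.percentile(c[:,2],80); m=cv2.minEnclosingCircle(c[c[:,2]>zt-3][:,:2].astype(np.float32)); print('red',len(c),zt.round(1),np.round(m[0],1),round(m[1],1),tool(st,[*m[0],zt]).round(1))
    for x in ctrl.spot_point('wrist','button_top')[:1]: p=at_z('wrist',st,x['uv'],112); print('spot',x['p'],p.round(1),tool(st,p).round(1))
    print(st['position'].round(1),st['width'])
cv2.imwrite('pics/w5.png',im)
E
python3 b.py
```

```text
time: 11.0
position: [462.1, 41.4, 210.3]
tool_rot: [0.0, 0.252, 0.968, -0.0]
ft_force: [1.4, -1.6, -0.1]
width: 0.4
time: 11.5
position: [476.2, 137.9, 209.5]
tool_rot: [-0.001, 0.253, 0.968, -0.001]
ft_force: [-0.2, -1.3, -0.3]
width: -0.2
red 524 112.2 [477.1 139.3] 10.0 [-0.2  1.9 97.3]
spot 0.64 [475.3 138.3 112. ] [ 0.9  0.1 97.5]
[476.2 137.9 209.5] -0.20323717214317327
red 549 112.1 [477.1 139.4] 10.2 [ 0.6  2.5 97.6]
spot 0.7 [478.3 139.7 112. ] [-0.4  3.3 97.7]
[476.5 137.1 209.7] 0.04723783676462986
```

View pics/w5.png

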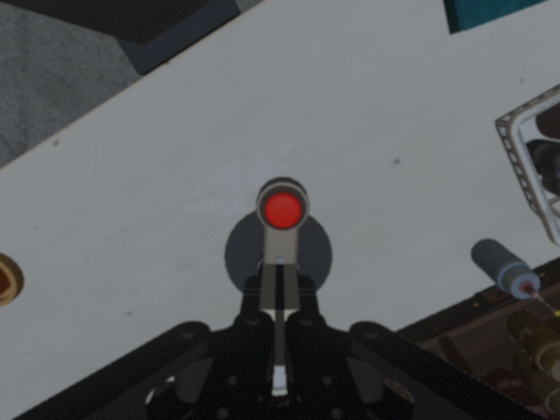

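The button is at px (283,210), about 97.5 mm below the tips and 2 mm off in tool y. Going down.

```bash
python3 -m inch '-1 0 0.002 0.045 0 0 0; -1 0 0.002 0.08 0 0 0; -1 0 0.002 0.09 0 0 0; -1 0 0.002 0.092 0 0 0; -1 0 0.002 0.092 0 0 0'
python3 -m inch '-1 0 0 0.003 0 0 0; -1 0 0 0.006 0 0 0; -1 0 0 0.009 0 0 0; -1 0 0 0.011 0 0 0; -1 0 0 0.012 0 0 0'
```

```text
time: 12.2
position: [478.4, 141.1, 119.3]
tool_rot: [0.001, 0.252, 0.968, 0.0]
ft_force: [-0.1, -0.2, 0.1]
width: -0.1
time: 12.7
position: [478.6, 141.4, 106.9]
tool_rot: [0.001, 0.252, 0.968, 0.001]
ft_force: [0.3, -0.5, 3.1]
width: -0.1
```

```bash
python3 -m inch '-1 0 0 0.001 0 0 0; -1 0 0 0.002 0 0 0; -1 0 0 0.002 0 0 0; -1 0 0 0.002 0 0 0'
```

```text
time: 13.1
position: [478.7, 141.5, 105.9]
tool_rot: [0.001, 0.252, 0.968, 0.0]
ft_force: [-0.0, -1.7, 10.0]
width: 0.3
```

The force rose to 10 N at z = 105.9, so the button is on its end stop, about 6 mm in. Rising and moving over to the camera.

```bash
python3 -m inch '-1 0 0 -0.03 0 0 0; -1 0 0 -0.075 0 0 0; 1 0 0 -0.115 0 0 0; 1 -0.04 -0.003 -0.115 0 0 0; 1 -0.083 -0.006 -0.115 0 0 0'
python3 -m inch '1 0 0 0 0 0 0; 1 0 0 0 0 0 0; 1 0 0 0 0 0 0'
cat > c.py <<'E'
from h import *
for k in range(2):
    st=ctrl.get_state(); im,d=ctrl.get_image('wrist')
    c=cloud('wrist',st,d,d>0); c=c[np.linalg.norm(c[:,:2]-[549.4,94.7],axis=1)<40]
    for lo,hi in [(153,163),(171,181)]:
        t=c[(c[:,2]>lo)&(c[:,2]<hi)]
        if len(t)>5: m=cv2.minEnclosingCircle(t[:,:2].astype(np.float32)); print(lo,len(t),np.median(t[:,2]).round(1),np.round(m[0],1),round(m[1],1),tool(st,[*m[0],158]).round(1))
    for x in ctrl.spot_point('wrist','button_top')[:1]: print('btn',ray('wrist',st,x['uv'])[0].round(), x['uv'],d[int(x['uv'][1]),int(x['uv'][0])], cloud('wrist',st,d,np.hypot(*(np.indices(d.shape)-np.array(x['uv'][::-1])[:,None,None]))<6)[:,2].mean())
    print(st['position'].round(1),round(st['width'],1))
cv2.imwrite('pics/w6.png',im)
E
python3 c.py
```

```text
time: 13.6
position: [547.5, 96.5, 221.4]
tool_rot: [0.002, 0.25, 0.968, -0.0]
ft_force: [0.8, 0.7, -0.6]
width: 43.4
time: 13.9
position: [545.3, 96.4, 218.3]
tool_rot: [-0.001, 0.251, 0.968, -0.0]
ft_force: [0.7, -0.2, -0.2]
width: 84.5
153 2859 157.6 [549.7  94.4] 24.0 [-4.9  0.5 60.3]
171 1322 174.1 [549.3  94.8] 12.4 [-4.4  0.6 60.3]
btn [476. 135. 361.] [284.2, 85.1] 242.03333 105.85949544658911
[545.3  96.4 218.3] 84.5
153 2852 157.7 [549.6  94.6] 24.1 [-4.8  0.1 60.8]
171 1316 174.1 [549.3  94.9] 12.5 [-4.3  0.3 60.8]
btn [476. 136. 361.] [282.3, 88.0] 244.11424 105.80815865522392
[545.5  96.8 218.8] 85.4
```

View pics/w6.png

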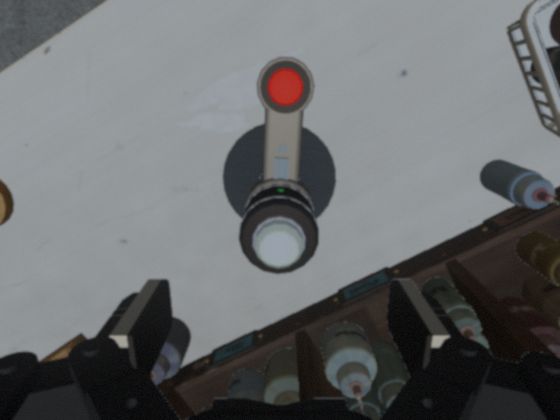

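Button top now reads z ≈ 105.8 (fully in). The camera is at px (279,235), 4.6 mm off along tool -x. Going down around the body.

```bash
python3 -m inch '1 -0.0045 0 0.035 0 0 0; 1 -0.0045 0 0.07 0 0 0; 1 -0.0045 0 0.092 0 0 0; 1 -0.0045 0 0.098 0 0 0; 1 -0.0045 0 0.098 0 0 0'
python3 -m inch '0 0 0 0 0 0 0; -1 0 0 0 0 0 0; -1 0 0 0 0 0 0; -1 0 0 0 0 0 0; -1 0 0 0 0 0 0' 80
```

```text
time: 14.6
position: [550.0, 93.5, 120.6]
tool_rot: [-0.001, 0.252, 0.968, -0.0]
ft_force: [-0.3, -0.3, -0.5]
width: 85.3
time: 15.1
position: [551.9, 93.0, 123.4]
tool_rot: [0.001, 0.252, 0.968, -0.0]
ft_force: [-2.6, -1.5, 5.8]
width: 46.1
```

```bash
python3 -m inch '-1 0 0 -0.014 0 0 0; -1 0 0 -0.028 0 0 0; -1 0 0 -0.042 0 0 0; -1 0 0 -0.056 0 0 0; -1 0 0 -0.065 0 0 0'
python3 -m inch '-1 0 0 -0.014 0 0 0; -1 0 0 -0.028 0 0 0; -1 0 0 -0.042 0 0 0; -1 0 0 -0.056 0 0 0; -1 0 0 -0.065 0 0 0'
```

```text
time: 15.6
position: [551.5, 93.0, 188.1]
tool_rot: [0.001, 0.252, 0.968, 0.0]
ft_force: [2.7, -0.2, -3.9]
width: 46.1
time: 16.1
position: [551.3, 93.0, 252.0]
tool_rot: [0.001, 0.252, 0.968, 0.0]
ft_force: [5.8, 0.2, -8.6]
width: 46.2
```

```bash
python3 -m inch '-1 0 0 -0.004 0 0 0; -1 0 0 -0.007 0 0 0; -1 0 0 -0.009 0 0 0; -1 0 0 -0.011 0 0 0; -1 0 0 -0.011 0 0 0'
python3 -m inch '-1 0 0 -0.001 0 0 0; -1 0 0 -0.001 0 0 0; -1 0 0 -0.001 0 0 0; -1 0 0 -0.001 0 0 0'
```

```text
time: 16.6
position: [551.3, 93.1, 262.1]
tool_rot: [0.0, 0.252, 0.968, 0.0]
ft_force: [4.3, -0.6, -6.8]
width: 46.4
time: 17.0
position: [551.3, 93.0, 262.9]
tool_rot: [0.0, 0.252, 0.968, 0.0]
ft_force: [5.3, 0.3, -6.8]
width: 46.2
```

```bash
python3 -m inch '-1 0 0 -0.001 0 0 0; -1 0 0 -0.001 0 0 0; -1 0 0 -0.001 0 0 0'
python3 -m inch '-1 0 0 -0.001 0 0 0; -1 0 0 -0.001 0 0 0; -1 0 0 -0.001 0 0 0'
```

```text
time: 17.3
position: [551.2, 93.0, 263.8]
tool_rot: [0.0, 0.252, 0.968, 0.0]
ft_force: [5.1, -0.4, -8.1]
width: 46.0
time: 17.6
position: [551.1, 93.0, 263.9]
tool_rot: [0.0, 0.252, 0.968, 0.0]
ft_force: [7.6, 0.3, -10.9]
width: 45.7
```

The TCP stopped at about 263.9 (140.5 mm of rise) and the force is climbing, so this is the second stop. I'll add 2 mm of preload and check with the cameras.

```bash
python3 -m inch '-1 0 0 -0.001 0 0 0; -1 0 0 -0.002 0 0 0; -1 0 0 -0.002 0 0 0; -1 0 0 -0.002 0 0 0; -1 0 0 -0.002 0 0 0'
python3 - <<'E'
from h import *
st=ctrl.get_state(); im,d=ctrl.get_image('wrist')
c=cloud('wrist',st,d,d>0); c=c[np.linalg.norm(c[:,:2]-[549.4,94.7],axis=1)<26]
for lo,hi in [(285,306),(308,325)]:
    t=c[(c[:,2]>lo)&(c[:,2]<hi)]; print(lo,len(t),np.median(t[:,2]) if len(t) else '')
for x in ctrl.spot_point('wrist','button_top')[:1]: print('btn z',np.median(cloud('wrist',st,d,np.hypot(*(np.indices(d.shape)-np.array(x['uv'][::-1])[:,None,None]))<6)[:,2]))
ts,ds=ctrl.get_image('top'); s,_=ctrl.get_image('side')
for n,dd in [('top',ds)]:
  for t in ['lens_cap','pin_box','tip_tin','blue_bottle','slim_bottle','brown_bottle']:
    for x in ctrl.cut_out(n,t)[:1]: c=cloud(n,st,dd,x['pixels']); print(t,round(x['p'],2),np.median(c,0).round())
o=np.hstack([im,cv2.resize(s[100:310,140:420],(560,420))]); cv2.imwrite('pics/end.png',cv2.resize(o,(800,300)))
print(st['position'],st['ft_force'],st['time'])
E
```

```text
time: 18.1
position: [550.9, 93.0, 264.1]
tool_rot: [-0.0, 0.252, 0.968, 0.001]
ft_force: [9.6, 0.7, -17.5]
width: 46.5
285 10429 298.0231933820687
308 5530 313.87864630112716
btn z 105.77841632621704
lens_cap 0.57 [ 422. -174.   32.]
pin_box 0.97 [ 628. -229.   24.]
tip_tin 0.76 [414. 373.  30.]
blue_bottle 0.6 [ 642. -102.   50.]
slim_bottle 0.7 [417. 373.  30.]
brown_bottle 0.73 [ 404. -367.   48.]
[550.91855675  92.98014644 264.0850829 ] [  9.60456038   0.7427456  -17.5353166 ] 18.1
```

View pics/end.png

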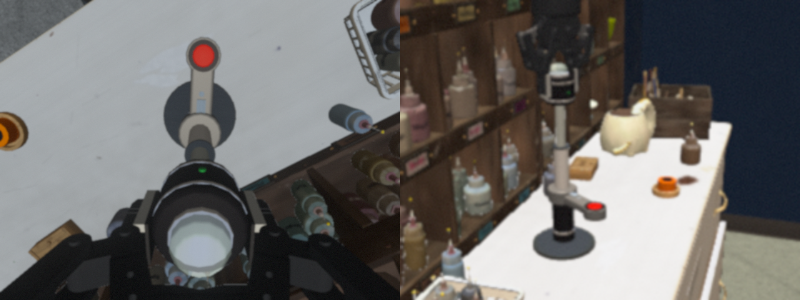

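The camera is held with both tube sections out (right half, px (560,90) to (565,190)). Its top reads 298.0 mm, which is 158 + 140. The button is in, the cap is in the dish, and the slim bottle still stands at left-half px (350,118). Handing in.

```bash
python3 -c "
from bench import ctrl
print(ctrl.sign_off())"
```

```text
the job is handed in; nothing more can be done
None
```

I did the whole job in about 18 s of robot time and handed it in with the camera held fully raised. `sign_off` gives no verdict, so these are my own last checks:

- **Lens cap:** it sits flat in the dish and the fingers are off it, about 2 mm from the dish's centre. The depth image puts its top at 32–33 mm, against 32 mm expected.
- **Release button:** it is fully in. Its top reads 105.8 mm, about 6 mm down, and the force rose to 10 N at its end stop.
- **Camera:** the top reads 298.0 mm, which is 140 mm of travel, so both sections are at the second stop. The gripper holds it at 80 N with about 17 N of upward pull.
- **Bystanders:** the top camera shows the pin box, the tin and the blue and brown bottles within about 3 mm of where they started. For the slim bottle, the network reported the tin's position instead, so I have no measured position. The final wrist picture shows it standing, and the arm never went near it.

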